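# Set the unmarked step attenuator by its clicks and switch it in line

## Task

The attenuator's knobs have lost their scale, so set the large knob by its clicks: while the lever still stands in bypass, wind it gently back anticlockwise to its end stop without straining the stop, then turn it forward exactly four clicks. Only then throw the bypass lever right over to its other side, in line. Leave the small knob as it is set, and do not shove the jar or the battery about.

Things in the scene. Friction and masses are not known exactly. Their poses are not given: they have to be found in the camera images.
- attenuator: the step attenuator: a heavy grey cast box on rubber feet that does not shift, 66 mm (its x) by 136 mm (its y), bare aluminium top panel 44 mm above its origin (on the bench under its middle, z up). On the panel's middle line: large knob at y +43, small knob at y -13, bypass lever at y -50 mm. Front edge: its long -x side. A capped coaxial socket sticks 25 mm out of each end
- coarse_axis (a point): point on the fixed upright axis of the large knob, 16 mm above the panel. Round black rubber-fluted knob, 40 mm in diameter, from 3 to 26 mm above the panel, round metal cap, no pointer or scale. Ten positions, one click every 30 degrees, counting up clockwise seen from above; a click takes 0.1 to 0.2 N m to pass, and a released knob settles in the middle of the nearest notch
- coarse_top (a point): centre of the large knob's cap, on its axis, 26 mm above the panel. The knob starts one to four clicks from its anticlockwise end stop. The stop is sprung: met about 5 degrees behind the first notch (zero clicks), it pushes back with some 1.3 N m per rad beyond that, on top of the click's resistance; let go, the knob returns to the first notch. Over about 0.6 N m on the stop spoils the switch
- fine_axis (a point): a point on the fixed axis of the small (fine) knob, 12 mm above the panel: a black fluted knob 21 mm in diameter, up to 20 mm above the panel; it is already set and must keep its setting
- fine_knob (a joint): angle of the small knob in rad, 0 at the start, growing clockwise from above; it turns with a light friction of 0.02 N m
- bypass_lever (a joint): the bypass lever, a steel bat handle 32 mm long, 6 mm thick at its foot and 10 mm at its end, swinging about the casing's y direction, pivot 3 mm above the panel: 0 rad = bypass, leaning 20 degrees toward the front edge (the casing's -x); 0.7 rad = in line, leaning as far the other way (+x). It falls over centre to either side and needs less than 2 N at its end
- lever_tip (a point): a point in the bypass lever's bat handle, 2 mm below its end; in bypass it is about 31 mm above the panel and 10 mm to the front-edge side of the pivot
- grease_jar: small white jar with a black lid, 38 mm in diameter, 31 mm high, standing just left of the attenuator's near end; origin at the centre of its underside; a bystander
- battery_2: loose battery cell, 14 x 50 mm, lying on the blue mat right of the small black logic analyser; origin at the centre of its underside; a bystander

How it is judged:
On the way, in this order (a step that is already met when the one before it is completed fails the run):
1. with the lever in bypass, the large knob is wound back to its end stop (wiper on the first contact, within about 10 degrees, or the stop touched) ((horizontal distance between wiper and contact_0 below 0.0025 m or contact force between stop_tab and stop_lug above 1 N) and value of joint bypass_lever below 0.2 rad), for 0.1 s.
2. with the lever still in bypass, the large knob rests in the notch four clicks from the stop (within about 6 degrees) (horizontal distance between wiper and contact_4 below 0.0015 m and value of joint bypass_lever below 0.2 rad), for 0.3 s.
At the end, for the whole second after the job is handed in: the large knob rests in the notch four clicks clockwise from its end stop (within about 6 degrees) and the bypass lever lies fully over in line (beyond 0.6 rad); the small knob is still within 0.25 rad of its setting and the jar and the battery within 20 mm of their places (horizontal distance between wiper and contact_4 below 0.0015 m and value of joint bypass_lever above 0.6 rad); the robot touches nothing.
It fails at once if the end stop is strained (over 45 N between the knob's stop tab and the stop lug, about 0.6 N m on the knob) (contact force between stop_tab and stop_lug above 45 N).
It fails at once if the small knob is turned by over 0.25 rad (value of joint fine_knob above 0.25 rad or value of joint fine_knob below -0.25 rad).
It fails at once if the jar or the battery is shifted by over 20 mm (distance of any of grease_jar, battery_2 from where it was at the start of the episode above 0.02 m).
It also fails if it takes over 72 s, if anything falls off the work surface, if the arm or the gripper's body presses on something with over 40 N, if the wrist force passes 120 N, or if a joint passes its speed limit or range.

## Robot

A 7-joint arm with a two-finger parallel gripper is mounted at the origin on a cart in front of the work surface, level with it; the furniture and walls round the work are solid. World frame = base frame: x ahead of the robot, y to its left, z up, the work surface at z = 0. Lengths are in m, angles in rad, forces in N, time in s.
With the tool pointing down it reaches from about 0.425 to 0.825 m from the base axis. Payload 3.6 kg.
Tool frame: the origin (TCP) lies between the finger pads; the fingertips stand 25 mm ahead of it and the grasp point (between the pads) lies 6 mm ahead of it; z points along the fingers, y is the direction in which the jaws open and shut (so a half turn about z gives the same grasp; the last joint's range is limited). The gripper opens to 85 mm and grips with 20 to 120 N. Pads are 22 mm wide; open, the fingers measure 114 mm over their backs; the gripper's body (76 mm by 85 mm) begins 54 mm behind the grasp point. The pads swing forward as they close: fully open they stand 13 mm farther back than shut.
Start: joints at [-1.312, 0.615, -0.013, 1.423, 0.008, 1.103, -0.04], TCP at [0.183, 0.624, 0.256] pointing down, gripper open.
Joint ranges: [-3.12, 3.12], [-0.3, 2.06], [-1.34, 1.32], [0.26, 2.42], [-1.36, 4.5], [0.01, 1.98], [-2.84, 2.84]. Speed limits (rad/s): [2.79, 2.79, 3.14, 3.14, 3.14, 3.14, 3.14].

## Interface

Orientations are given as [roll, pitch, yaw] about the fixed x, y, z axes, in that order (R = Rz(yaw) Ry(pitch) Rx(roll)).
In Python, from station import r gives the robot as it stands.
- The arm moves only by the shell command python3 -m crank 'ROWS' [FORCE]. ROWS is JSON, a list that holds one entry, the list of rows, each a list of 5 numbers: the shift along the tool's x, y, z in m, then the turn about the tool's z in degrees, then the closure, from 0 (fully open) to 1 (shut). A call has exactly 5 rows; each row is the pose to reach, as a shift and turn from the pose commanded when the call began, along the tool's axes at that moment; what a row does not reach only later rows make up. A row lasts 1/10 s, in which the tool goes at most 50 mm and 8.59 degrees, less where a joint would pass 70% of its speed; a pose out of reach is approached as far as the arm can. A call with a gripper value outside its range is refused whole. The fingers move at their own pace and stop on an object; FORCE is the grip in N (left out, the last holds). Time passes only in rows, so rows that repeat a pose let the fingers close, or fill a call up. It gives the time, the measured TCP pose, the force and the opening at its end, in the units of the state.
- r.state(): the state, without advancing time (a new reading comes with each control period).
- r.read_camera(name): name is "scene" or "top" or "wrist"; returns (picture, depth): 384x512x3 uint8, red, green, blue; 384x512 float32, m along the optical axis (not along the pixel's ray), 0 where there is no reading.
- r.calibration(name): a dict with "fx", "fy", "cx", "cy" (pixels), "D" ([k1, k2, p1, p2, k3] as OpenCV has them; the pictures are not rectified), "R" (3x3) and "t" (3): a world point X has camera coordinates R X + t; the wrist camera has in their place "hand_eye" (4x4, takes a point from camera to tool coordinates, whose origin is the TCP and whose axes are the flange's). Camera axes: x right, y down, z forward; pixel columns grow to the right and rows downward; lengths in m; the calibration is good to about 2 mm. A picture is of the moment at which its call begins: read the wrist's pose just before it. calibration takes no time and is no camera call.
- r.close_job(): hands the job in, once; it reports no verdict.
The state is a dict: "time_s": time; "q": joint angles; "joint_vel": joint speeds; "tau": joint torques, N m; "ee_pos": TCP position; "ee_rot": TCP orientation; "ft_force": force on the tool from outside, world axes, zero at the start; "moment": the same for the moment, N m; "finger_gap": opening from 0.0 (shut) to 1.0 (fully open).
Only numpy, scipy, OpenCV 4.12 (cv2) and the standard library are available. Lean on these libraries where they do the work, as an engineer would, in place of code of your own. Each camera call takes 0.05 s, during which the arm holds its last target.

## Working session

There is one attempt and no reset: what is moved stays moved. The work goes in short steps, Python scripts to look and compute and a shell command to move; the robot and the scene stay as the last step left them, time stands still between calls to the robot, and variables do not carry over. Pictures are saved under pics/ and viewed, and the job is handed in when it is done.

```bash
ls; mkdir -p pics
python3 - <<'E'
from station import r
import cv2,numpy as np
s=r.state();print({k:np.round(v,3).tolist() for k,v in s.items()})
for n in ("scene","top"):
    p,d=r.read_camera(n);np.savez(f'pics/{n}0.npz',p=p,d=d)
    cv2.imwrite(f'pics/{n}0.png',p[:,:,::-1])
    c=r.calibration(n);print(n,{k:np.round(v,4).tolist() for k,v in c.items()})
print(r.calibration('wrist'))
E
```

```text
pics
{'time_s': 0.0, 'q': [-1.312, 0.616, -0.013, 1.425, 0.008, 1.103, -0.04], 'joint_vel': [-0.0, 0.0, -0.0, 0.0, 0.001, 0.002, 0.002], 'tau': [0.0, -46.921, 0.259, -17.103, 0.01, 0.01, -0.0], 'ee_pos': [0.183, 0.623, 0.255], 'ee_rot': [-3.139, 0.0, 2.856], 'ft_force': [-0.249, 0.11, -0.424], 'moment': [-0.014, -0.014, 0.004], 'finger_gap': 1.004}
scene {'fx': 432.6976, 'fy': 432.6976, 'cx': 259.6303, 'cy': 200.5265, 'D': [-0.0193, 0.0, 0.0, 0.0, 0.0], 'R': [[0.4709, -0.8821, -0.009], [-0.4885, -0.2523, -0.8353], [0.7346, 0.3978, -0.5497]], 't': [-0.3031, 0.2786, 0.5978]}
top {'fx': 355.0628, 'fy': 355.0628, 'cx': 253.7555, 'cy': 197.6086, 'D': [0.0048, 0.0, 0.0, 0.0, 0.0], 'R': [[0.0193, -0.9998, -0.0047], [-0.9945, -0.0187, -0.103], [0.1029, 0.0067, -0.9947]], 't': [-0.0717, 0.5042, 0.8687]}
{'fx': 334.3150209372649, 'fy': 334.3150209372649, 'cx': 259.3696704973109, 'cy': 192.64032450935895, 'D': array([-0.06964588,  0.        ,  0.        ,  0.        ,  0.        ]), 'hand_eye': array([[ 1.03296671e-03, -9.56684912e-01, -2.91123535e-01,
         7.47474642e-02],
       [ 9.99998494e-01,  1.39429252e-03, -1.03369678e-03,
        -4.02416231e-05],
       [ 1.39483348e-03, -2.91122029e-01,  9.56684911e-01,
        -1.17603546e-01],
       [ 0.00000000e+00,  0.00000000e+00,  0.00000000e+00,
         1.00000000e+00]])}
```

View pics/scene0.png

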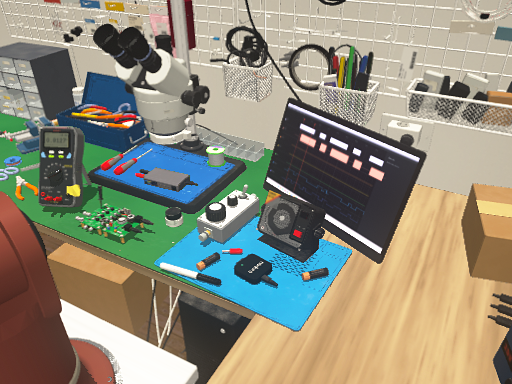

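View pics/top0.png

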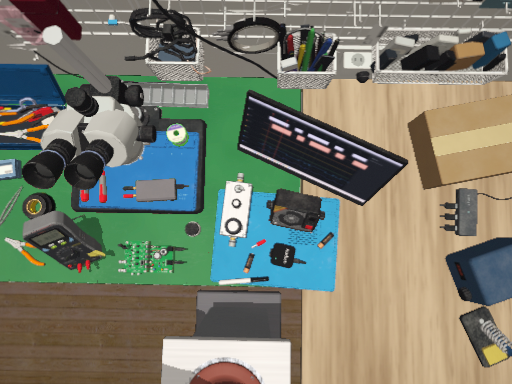

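```bash
cat > h.py <<'E'
import numpy as np,cv2
from station import r
def cal(n):
    c=r.calibration(n);K=np.array([[c['fx'],0,c['cx']],[0,c['fy'],c['cy']],[0,0,1]]);return c,K,np.array(c['D'],float)
def ray(n,uv,z,pose=None):
    """intersect pixel rays with world plane z"""
    c,K,D=cal(n)
    if n=='wrist': 
        H=pose@np.array(c['hand_eye']);R=H[:3,:3];o=H[:3,3]
    else:
        R=np.array(c['R']).T;o=-R@np.array(c['t'])
    p=cv2.undistortPoints(np.array(uv,float).reshape(-1,1,2),K,D).reshape(-1,2)
    d=np.c_[p,np.ones(len(p))]@R.T
    return o+d*((z-o[2])/d[:,2])[:,None]
def pose():
    from scipy.spatial.transform import Rotation as Ro
    s=r.state();T=np.eye(4);T[:3,:3]=Ro.from_euler('xyz',s['ee_rot']).as_matrix();T[:3,3]=s['ee_pos'];return T
def project(n,X,pose=None):
    c,K,D=cal(n)
    if n=='wrist':
        H=np.linalg.inv(pose@np.array(c['hand_eye']));R,t=H[:3,:3],H[:3,3]
    else: R,t=np.array(c['R']),np.array(c['t'])
    return cv2.projectPoints(np.array(X,float).reshape(-1,1,3),cv2.Rodrigues(R)[0],t,K,D)[0].reshape(-1,2)
E
python3 - <<'E'
import cv2
p=cv2.imread('pics/top0.png')[165:290,180:345];cv2.imwrite('pics/top0c.png',cv2.resize(p,None,fx=4.7,fy=4.7,interpolation=cv2.INTER_CUBIC))
p=cv2.imread('pics/scene0.png')[170:300,150:350];cv2.imwrite('pics/scene0c.png',cv2.resize(p,None,fx=4,fy=4,interpolation=cv2.INTER_CUBIC))
E
```

```text
(no output)
```

View pics/top0c.png

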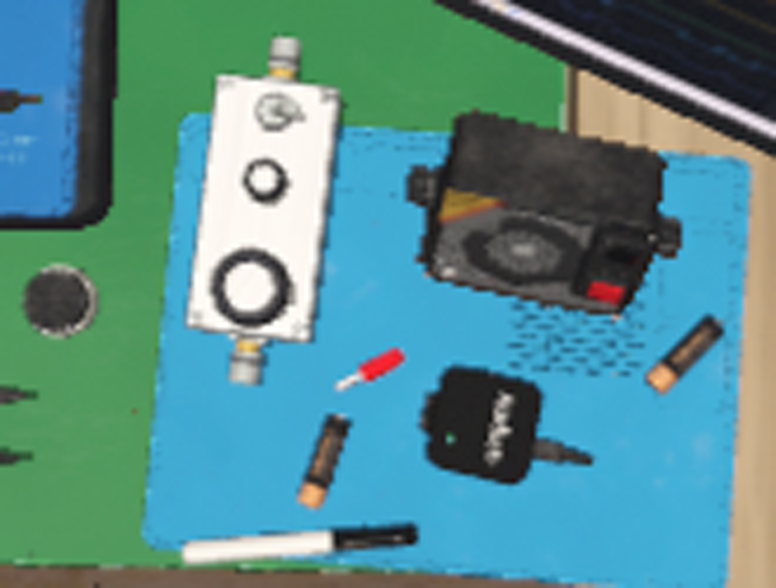

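View pics/scene0c.png

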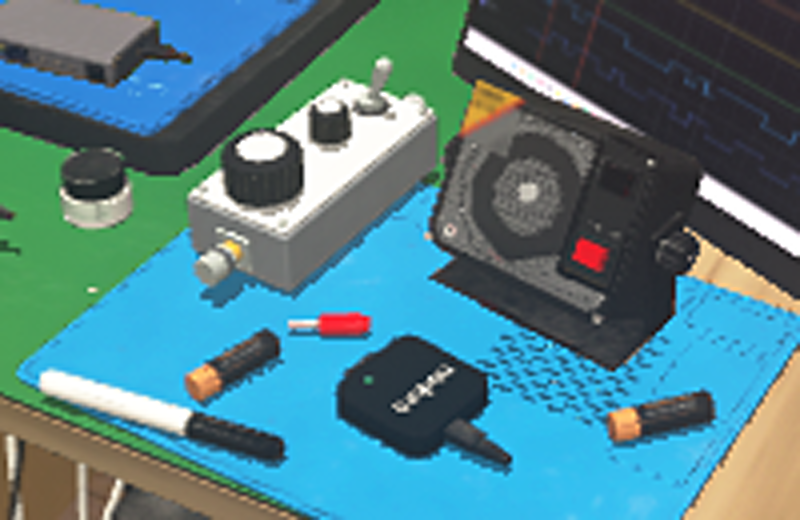

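Run:
```python
from h import *
f=lambda l:[(180+(u+.5)/4.7-.5,165+(v+.5)/4.7-.5) for u,v in l]
k=ray('top',f([(251,287),]),.070);s=ray('top',f([(266,180)]),.064)
c=ray('top',f([(218,77),(340,92),(190,326),(311,340)]),.044)
print(k,s,c,c.mean(0))
d=k[0]-s[0];print(np.hypot(*d[:2]),np.degrees(np.arctan2(d[1],d[0])))
d=c[2:].mean(0)-c[:2].mean(0);print(np.hypot(*d[:2]),np.degrees(np.arctan2(d[1],d[0])))
print('jar',ray('top',f([(60,300)]),.031))
print('tip',ray('top',f([(297,115)]),.075))
# depth check
for n,uv in(('top',f([(250,287)])[0]),):
    d=np.load('pics/top0.npz')['d'];print(d[int(uv[1]),int(uv[0])])
sc=ray('scene',[(150+264/4,170+148/4)],.070);print('scene knob',sc)
sc=ray('scene',[(150+383/4,170+63/4)],.075);print('scene tip',sc)
```

```text
[[ 0.43292949 -0.01434297  0.07      ]] [[ 0.48786863 -0.02026152  0.064     ]] [[ 0.54369885  0.00753025  0.044     ]
 [ 0.53691125 -0.05701722  0.044     ]
 [ 0.41271576  0.01850353  0.044     ]
 [ 0.40669901 -0.0445428   0.044     ]] [ 0.47500622 -0.01888156  0.044     ]
0.05525702068989591 173.8512849350233
0.13112283256731044 174.87026544925942
jar [[0.42505104 0.08891364 0.031     ]]
tip [[ 0.52032556 -0.03581142  0.075     ]]
0.8415948
scene knob [[ 0.43143942 -0.01444823  0.07      ]]
scene tip [[ 0.52316546 -0.03129225  0.075     ]]
```

Run:
```python
from h import *
for n in('top',):
    z=np.load(f'pics/{n}0.npz');d=z['d'];c,K,D=cal(n)
    v,u=np.mgrid[0:384,0:512];p=cv2.undistortPoints(np.c_[u.ravel(),v.ravel()].astype(float).reshape(-1,1,2),K,D).reshape(-1,2)
    P=(np.c_[p,np.ones(len(p))]*d.reshape(-1,1)-np.array(c['t']))@np.array(c['R'])
    ok=(d.ravel()>0)&(P[:,0]<.72)&(P[:,0]>.1)
    P=P[ok]
    for x in np.arange(.15,.7,.05):
        print('%.2f'%x,[('%.2f'%P[m,2].max() if (m:=(abs(P[:,0]-x)<.025)&(abs(P[:,1]-y)<.03)).any() else '--') for y in np.arange(.54,-.3,-.06)])
    print('y',np.arange(.54,-.3,-.06).round(2))
```

```text
0.15 ['-0.71', '-0.71', '-0.71', '-0.71', '-0.71', '-0.71', '0.00', '0.00', '0.00', '0.00', '0.00', '0.01', '0.00', '0.01', '0.01']
0.20 ['-0.71', '-0.71', '-0.71', '-0.71', '-0.71', '-0.71', '-0.71', '-0.71', '-0.71', '-0.71', '-0.71', '-0.71', '0.00', '0.00', '0.01']
0.25 ['--', '--', '--', '--', '--', '--', '--', '--', '--', '--', '--', '--', '0.00', '0.00', '0.01']
0.30 ['0.01', '0.01', '0.01', '0.05', '0.02', '0.03', '0.03', '0.02', '0.01', '0.02', '0.02', '0.02', '0.01', '0.01', '0.01']
0.35 ['0.01', '0.01', '0.13', '0.12', '0.08', '0.04', '0.03', '0.03', '0.01', '0.01', '0.02', '0.02', '0.02', '0.01', '0.01']
0.40 ['0.01', '0.01', '0.17', '0.17', '0.09', '0.07', '0.04', '0.04', '0.03', '0.07', '0.05', '0.02', '0.04', '0.02', '0.01']
0.45 ['0.03', '0.03', '0.17', '0.17', '0.03', '0.03', '0.03', '0.03', '0.03', '0.07', '0.07', '0.11', '0.11', '0.11', '0.01']
0.50 ['0.03', '0.03', '0.03', '0.05', '0.38', '0.38', '0.38', '0.05', '0.03', '0.08', '0.08', '0.11', '0.11', '0.10', '0.08']
0.55 ['0.03', '0.00', '0.02', '0.03', '0.37', '0.37', '0.37', '0.05', '0.03', '0.08', '0.08', '0.01', '0.07', '0.14', '0.20']
0.60 ['0.08', '0.08', '--', '--', '0.32', '0.33', '0.32', '0.23', '0.03', '0.01', '0.06', '0.13', '0.20', '0.22', '0.22']
0.65 ['0.08', '0.08', '0.07', '--', '0.29', '0.34', '0.29', '0.22', '0.03', '0.12', '0.19', '0.22', '0.22', '0.22', '--']
y [ 0.54  0.48  0.42  0.36  0.3   0.24  0.18  0.12  0.06  0.   -0.06 -0.12
 -0.18 -0.24 -0.3 ]
```

```bash
cat >> h.py <<'E'
def delta(p,T=None):
    T=pose() if T is None else T
    return np.round(T[:3,:3].T@(np.array(p)-T[:3,3]),4)
E
python3 - <<'E'
from h import *
for p in [(.30,.36,.255),(.37,.20,.25),(.433,-.0145,.2)]: print(delta(p))
E
```

```text
[-0.1864 -0.2194  0.0007]
[-0.2986 -0.3532  0.0061]
[-0.4195 -0.5411  0.0565]
```

```bash
python3 -m crank '[[[-0.030,-0.036,0,8,0.1],[-0.061,-0.072,0,16,0.2],[-0.092,-0.108,0,24,0.35],[-0.123,-0.144,0,32,0.35],[-0.155,-0.180,0,40,0.35]]]' 20
python3 - <<'E'
from h import *
s=r.state();print(s['q'],s['finger_gap'],s['time_s'])
for p in [(.30,.36,.255),(.37,.20,.25),(.433,-.0145,.2)]: print(delta(p))
E
```

```text
time_s: 0.6
ee_pos: [0.2815, 0.4052, 0.2561]
ee_rot: [-3.141, 0.0, 2.152]
ft_force: [2.0, 0.4, -0.0]
finger_gap: 0.651
[-1.14374646  0.37761128  0.18869476  1.86959582 -0.08833934  0.90297466
 -0.33169051] 0.651323749722549 0.6
[-0.048  -0.0093  0.0011]
[-0.2201 -0.0387  0.0061]
[-0.434  -0.1039  0.0562]
```

```bash
python3 -m crank '[[[-0.048,-0.009,0.001,8,0.35],[-0.091,-0.017,0.002,16,0.35],[-0.134,-0.025,0.004,24,0.35],[-0.177,-0.032,0.005,32,0.35],[-0.220,-0.039,0.006,40,0.35]]]' 20
python3 - <<'E'
from h import *
s=r.state();print(s['q'],s['finger_gap'],s['time_s'])
for p in [(.433,-.0145,.2)]: print(delta(p))
E
```

```text
time_s: 1.1
ee_pos: [0.3707, 0.2007, 0.2502]
ee_rot: [-3.141, -0.0, 1.454]
ft_force: [0.2, 0.2, -0.5]
finger_gap: 0.651
[-0.87785378  0.29123748  0.42620091  2.05679434 -0.16256009  0.82519684
 -0.47338872] 0.6508984042063704 1.1
[-0.2065  0.0869  0.0502]
```

```bash
python3 -m crank '[[[-0.042,0.018,0.010,8,0.35],[-0.084,0.035,0.020,16,0.35],[-0.126,0.053,0.030,24,0.35],[-0.167,0.070,0.040,32,0.35],[-0.2065,0.087,0.050,40,0.35]]]' 20
python3 - <<'E'
from h import *
s=r.state();print(s['q'],s['finger_gap'],s['time_s'])
T=pose();p,d=r.read_camera('wrist');np.savez('pics/w1.npz',p=p,d=d,T=T);cv2.imwrite('pics/w1.png',p[:,:,::-1]);
for p in [(.433,-.0145,.2)]: print(delta(p))
print(project('wrist',[(.433,-.0145,.07)],T))
E
```

```text
time_s: 1.6
ee_pos: [0.4342, -0.0141, 0.1999]
ee_rot: [-3.142, -0.0, 0.756]
ft_force: [0.4, 1.8, -1.3]
finger_gap: 0.65
[-0.45124666  0.41961055  0.60174503  2.09939217 -0.35666367  0.72191692
 -0.43337997] 0.6502942276178559 1.6
[ 0.0033 -0.0076 -0.0004]
[[258.94029568 191.94836379]]
```

View pics/w1.png

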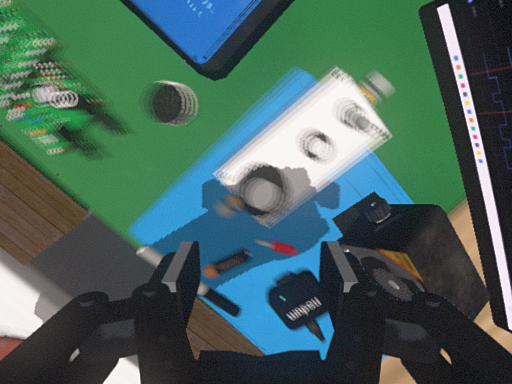

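Run:
```python
from h import *
T=pose();p,d=r.read_camera('wrist');T=pose();p,d=r.read_camera('wrist');np.savez('pics/w2.npz',p=p,d=d,T=T)
cv2.imwrite('pics/w2.png',cv2.resize(p[50:260,150:430,::-1],None,fx=2.8,fy=2.8,interpolation=cv2.INTER_CUBIC))
print(r.state()['ee_pos'],r.state()['joint_vel'])
```

```text
[ 0.43403265 -0.01547528  0.19986199] [-0.05867954 -0.02126862 -0.06548572  0.0130475  -0.00550802  0.01709875
 -0.00111371]
```

View pics/w2.png

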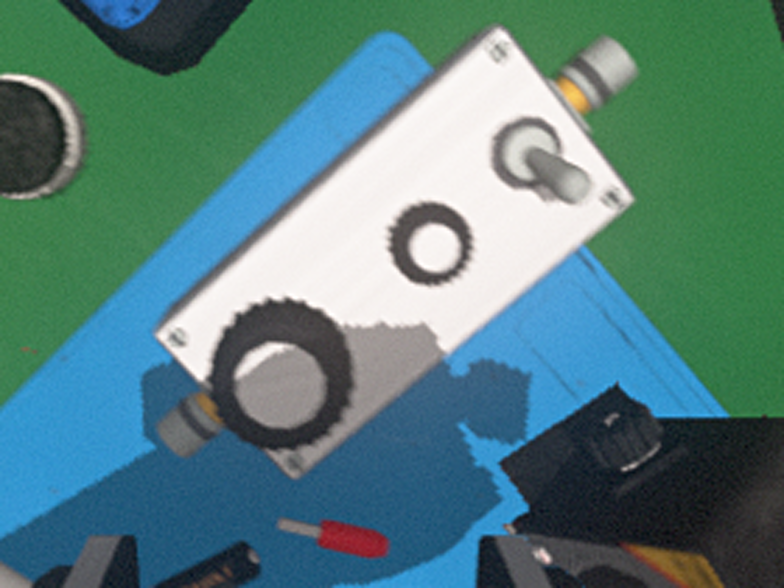

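Run:
```python
from h import *
z=np.load('pics/w2.npz');T=z['T']
f=lambda l:[(150+(u+.5)/2.8-.5,50+(v+.5)/2.8-.5) for u,v in l]
k=ray('wrist',f([(280,385)]),.070,T)[0];s=ray('wrist',f([(437,248)]),.064,T)[0];l=ray('wrist',f([(574,182)]),.076,T)[0]
c=ray('wrist',f([(497,25),(633,200),(157,333),(295,477)]),.044,T)
print(k,s,l);print(c,c.mean(0))
d=k-s;print(np.hypot(*d[:2]),np.degrees(np.arctan2(d[1],d[0])))
d=c[2:].mean(0)-c[:2].mean(0);print(np.hypot(*d[:2]),np.degrees(np.arctan2(d[1],d[0])))
d=c[0]-c[1];print(np.hypot(*d[:2]),np.degrees(np.arctan2(d[1],d[0])))
m=c.mean(0)[:2];a=np.radians(174.6);y=np.array([np.cos(a),np.sin(a)]);print('pred knob',m+.043*y,'small',m-.013*y,'lever',m-.05*y)
# depth
d=z['d'];u,v=map(int,f([(280,385)])[0]);print(d[v,u])
print(delta((k[0],k[1],.2)))
```

```text
[ 0.43154545 -0.01199609  0.07      ] [ 0.48752874 -0.01813397  0.064     ] [ 0.5233806  -0.02937054  0.076     ]
[[ 0.54249448  0.00936441  0.044     ]
 [ 0.53652046 -0.05392322  0.044     ]
 [ 0.41251571  0.02127059  0.044     ]
 [ 0.40664821 -0.04035388  0.044     ]] [ 0.47454472 -0.01591053  0.044     ]
0.05631875012288747 173.7432057236766
0.1305484145064307 174.40067594800834
0.06356896790333097 84.60755639782947
pred knob [ 0.43173555 -0.01186387] small [ 0.48748702 -0.01713393] lever [ 0.52432281 -0.02061594]
0.25666848
[ 0.0006 -0.0042 -0.0001]
```

```bash
python3 -m crank '[[[0.0005,-0.003,0.03,0,0.35],[0.0005,-0.003,0.06,0,0.35],[0.0005,-0.003,0.08,0,0.35],[0.0005,-0.003,0.08,0,0.35],[0.0005,-0.003,0.08,0,0.35]]]' 20
python3 - <<'E'
from h import *
T=pose();p,d=r.read_camera('wrist');T=pose();p,d=r.read_camera('wrist');np.savez('pics/w3.npz',p=p,d=d,T=T)
cv2.imwrite('pics/w3.png',cv2.resize(p[50:260,150:430,::-1],None,fx=2.8,fy=2.8,interpolation=cv2.INTER_CUBIC))
print(r.state()['ee_pos'],r.state()['joint_vel'],r.state()['time_s'])
E
```

```text
time_s: 2.25
ee_pos: [0.4323, -0.009, 0.1206]
ee_rot: [-3.141, 0.0, 0.763]
ft_force: [0.2, -0.3, 0.8]
finger_gap: 0.649
[ 0.43310251 -0.00943816  0.12132456] [ 0.00131595 -0.00613859  0.00555672 -0.00231512 -0.0032664  -0.00446429
  0.00263286] 2.35
```

View pics/w3.png

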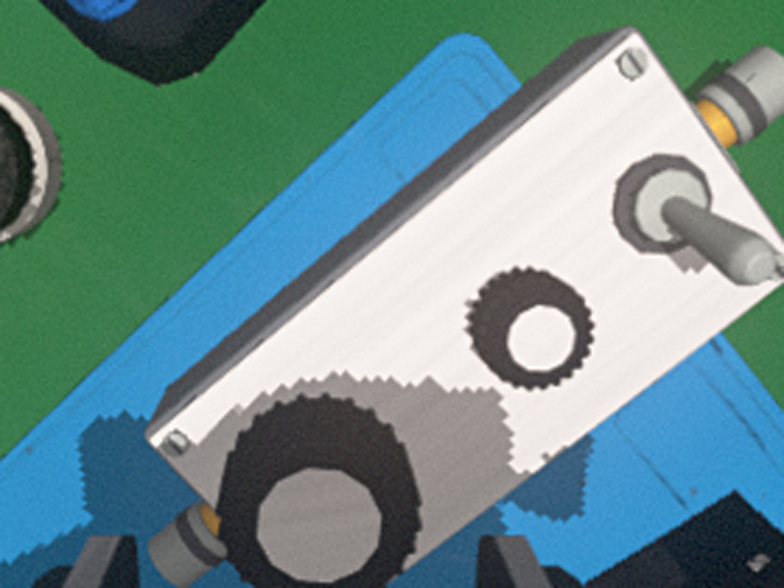

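Run:
```python
from h import *
z=np.load('pics/w3.npz');T=z['T']
f=lambda l:[(150+(u+.5)/2.8-.5,50+(v+.5)/2.8-.5) for u,v in l]
k=ray('wrist',f([(320,525),(257,525),(383,525)]),.070,T);s=ray('wrist',f([(542,338)]),.064,T)[0]
print(k,s, np.linalg.norm(k[1]-k[2]))
d=k[0]-s;print(np.hypot(*d[:2]),np.degrees(np.arctan2(d[1],d[0])))
print(delta((k[0][0],k[0][1],.12)))
print(r.state()['ee_pos'])
```

```text
[[ 0.43200822 -0.01317416  0.07      ]
 [ 0.42344553 -0.0042288   0.07      ]
 [ 0.44056459 -0.02213745  0.07      ]] [ 0.48769047 -0.0188515   0.064     ] 0.02477462491473564
0.055970931487258326 174.17825888048463
[-0.0034  0.0019  0.0013]
[ 0.43310251 -0.00943816  0.12132456]
```

```bash
python3 -m crank '[[[-0.0034,0.0019,0.01,0,0.35],[-0.0034,0.0019,0.025,0,0.35],[-0.0034,0.0019,0.038,0,0.35],[-0.0034,0.0019,0.047,0,0.35],[-0.0034,0.0019,0.047,0,0.35]]]' 20
python3 - <<'E'
from h import *
T=pose();p,d=r.read_camera('wrist');p,d=r.read_camera('wrist')
cv2.imwrite('pics/w4.png',p[:,:,::-1])
print(r.state()['ee_pos'],r.state()['ft_force'],r.state()['moment'],r.state()['time_s'],delta((.432,-.0132,.074)))
E
```

```text
time_s: 2.85
ee_pos: [0.4308, -0.0138, 0.0726]
ee_rot: [-3.14, 0.001, 0.761]
ft_force: [0.3, -0.4, 0.8]
finger_gap: 0.646
[ 0.43134466 -0.0138892   0.07345664] [-0.15232719  0.1983873   0.37572271] [-0.05081149 -0.08874775 -0.03887241] 2.95 [ 0.0009 -0.     -0.0005]
```

View pics/w4.png

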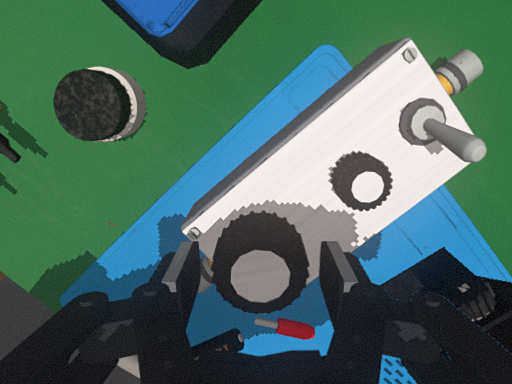

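```bash
python3 -m crank '[[[0.0005,0,0,0,0.7],[0.0005,0,0,0,0.7],[0.0005,0,0,0,0.7],[0.0005,0,0,0,0.7],[0.0005,0,0,0,0.7]]]' 30
python3 - <<'E'
from h import *
s=r.state();print(s['ee_pos'],s['ft_force'],s['moment'],s['finger_gap'],s['ee_rot'])
E
```

```text
time_s: 3.45
ee_pos: [0.4319, -0.0133, 0.074]
ee_rot: [3.141, -0.001, 0.761]
ft_force: [-1.5, 1.2, 6.9]
finger_gap: 0.46
[ 0.43188105 -0.01330113  0.07398672] [-1.54492688  1.17269875  6.91619472] [-0.02017202  0.26264212 -0.04039052] 0.46041900645683 [ 3.14099451e+00 -9.88858684e-04  7.61415983e-01]
```

```bash
cat > st.py <<'E'
from h import *
s=r.state();print('t%.2f yaw %.2f mz %.3f F %s gap %.3f xy %s q7 %.2f'%(s['time_s'],np.degrees(s['ee_rot'][2]),s['moment'][2],np.round(s['ft_force'],1),s['finger_gap'],np.round(s['ee_pos'],4),s['q'][6]))
E
python3 -m crank '[[[0,0,0,-2,0.7],[0,0,0,-4,0.7],[0,0,0,-6,0.7],[0,0,0,-6,0.7],[0,0,0,-6,0.7]]]' >/dev/null; python3 st.py
python3 -m crank '[[[0,0,0,-2,0.7],[0,0,0,-4,0.7],[0,0,0,-6,0.7],[0,0,0,-6,0.7],[0,0,0,-6,0.7]]]' >/dev/null; python3 st.py
```

```text
t3.95 yaw 49.62 mz -0.011 F [-0.4 -0.9  5.7] gap 0.459 xy [ 0.4319 -0.0133  0.074 ] q7 -0.16
t4.45 yaw 55.63 mz 0.027 F [-1.1  0.1  5.3] gap 0.459 xy [ 0.432  -0.0134  0.074 ] q7 -0.09
```

```bash
python3 -m crank '[[[0,0,0,-2,0.7],[0,0,0,-4,0.7],[0,0,0,-6,0.7],[0,0,0,-6,0.7],[0,0,0,-6,0.7]]]' >/dev/null; python3 st.py
python3 -m crank '[[[0,0,0,-2,0.7],[0,0,0,-4,0.7],[0,0,0,-6,0.7],[0,0,0,-6,0.7],[0,0,0,-6,0.7]]]' >/dev/null; python3 st.py
python3 -m crank '[[[0,0,0,-2,0.7],[0,0,0,-4,0.7],[0,0,0,-6,0.7],[0,0,0,-6,0.7],[0,0,0,-6,0.7]]]' >/dev/null; python3 st.py
```

```text
t4.95 yaw 61.63 mz 0.030 F [-0.7  1.2  4.5] gap 0.459 xy [ 0.432  -0.0134  0.074 ] q7 -0.03
t5.45 yaw 67.68 mz 0.146 F [0.  0.1 5.4] gap 0.458 xy [ 0.432  -0.0134  0.074 ] q7 0.03
t5.95 yaw 73.63 mz 0.036 F [-1.9  0.3  6.1] gap 0.457 xy [ 0.4321 -0.0134  0.074 ] q7 0.10
```

```bash
python3 -m crank '[[[0,0,0,-2,0.7],[0,0,0,-4,0.7],[0,0,0,-6,0.7],[0,0,0,-6,0.7],[0,0,0,-6,0.7]]]' >/dev/null; python3 st.py
python3 -m crank '[[[0,0,0,-2,0.7],[0,0,0,-4,0.7],[0,0,0,-6,0.7],[0,0,0,-6,0.7],[0,0,0,-6,0.7]]]' >/dev/null; python3 st.py
```

```text
t6.45 yaw 79.60 mz -0.020 F [ 0.3 -0.   4.9] gap 0.462 xy [ 0.4322 -0.0134  0.074 ] q7 0.16
t6.95 yaw 85.55 mz -0.132 F [ 0.5 -0.4  5.6] gap 0.458 xy [ 0.4322 -0.0135  0.074 ] q7 0.22
```

```bash
python3 -m crank '[[[0,0,0,-1,0.7],[0,0,0,-2,0.7],[0,0,0,-3,0.7],[0,0,0,-3,0.7],[0,0,0,-3,0.7]]]' >/dev/null; python3 st.py
python3 -m crank '[[[0,0,0,0,0.7],[0,0,0,0,0.7],[0,0,0,0,0.7],[0,0,0,0,0.7],[0,0,0,0,0.7]]]' >/dev/null; python3 st.py
```

```text
t7.45 yaw 88.51 mz -0.200 F [-0.7 -0.1  5.5] gap 0.457 xy [ 0.4323 -0.0135  0.074 ] q7 0.25
t7.95 yaw 88.51 mz -0.227 F [-0.7  0.4  5.7] gap 0.460 xy [ 0.4323 -0.0135  0.074 ] q7 0.25
```

```bash
python3 -m crank '[[[0,0,0,-1,0.7],[0,0,0,-2,0.7],[0,0,0,-2,0.7],[0,0,0,-2,0.7],[0,0,0,-2,0.7]]]' >/dev/null; python3 st.py
python3 -m crank '[[[0,0,0,-1,0.7],[0,0,0,-2,0.7],[0,0,0,-2,0.7],[0,0,0,-2,0.7],[0,0,0,-2,0.7]]]' >/dev/null; python3 st.py
```

```text
t8.45 yaw 90.50 mz -0.296 F [0.2 0.5 4.4] gap 0.457 xy [ 0.4323 -0.0135  0.074 ] q7 0.27
t8.95 yaw 92.50 mz -0.232 F [ 0.5 -0.   6.2] gap 0.458 xy [ 0.4323 -0.0135  0.074 ] q7 0.29
```

```bash
python3 -m crank '[[[0,0,0,-1,0.7],[0,0,0,-2,0.7],[0,0,0,-2,0.7],[0,0,0,-2,0.7],[0,0,0,-2,0.7]]]' >/dev/null; python3 st.py
python3 - <<'E'
from h import *
m=[]
for i in range(6):
    r.read_camera('wrist');m.append(r.state()['moment'][2])
print(np.round(m,3))
E
```

```text
t9.45 yaw 94.49 mz -0.313 F [ 0.2 -0.5  5.2] gap 0.463 xy [ 0.4323 -0.0135  0.074 ] q7 0.31
[-0.291 -0.318 -0.212 -0.27  -0.281 -0.263]
```

```bash
cat > avg.py <<'E'
from h import *
m=[]
for i in range(8):
    r.read_camera('wrist');m.append(r.state()['moment'][2])
s=r.state();print('t%.2f yaw %.2f mz avg %.3f +- %.3f'%(s['time_s'],np.degrees(s['ee_rot'][2]),np.mean(m),np.std(m)/8**.5), np.round(s['ft_force'],1))
E
python3 -m crank '[[[0,0,0,-1,0.7],[0,0,0,-2,0.7],[0,0,0,-3,0.7],[0,0,0,-3,0.7],[0,0,0,-3,0.7]]]' >/dev/null; python3 avg.py
```

```text
t10.65 yaw 97.43 mz avg -0.385 +- 0.012 [-0.1 -1.3  5.2]
```

```bash
python3 -m crank '[[[0,0,0,5,0.7],[0,0,0,10,0.7],[0,0,0,15,0.7],[0,0,0,20,0.7],[0,0,0,20,0.7]]]' >/dev/null; python3 avg.py
```

```text
t11.55 yaw 77.59 mz avg -0.055 +- 0.011 [-0.7 -1.   5.5]
```

```bash
python3 -m crank '[[[0,0,0,0,0.4],[0,0,0,0,0.4],[0,0,0,0,0.4],[0,0,0,0,0.4],[0,0,0,0,0.4]]]' >/dev/null; python3 avg.py; python3 st.py
```

```text
t12.45 yaw 77.63 mz avg 0.001 +- 0.007 [-0.9  0.6  0.3]
t12.45 yaw 77.63 mz 0.018 F [-0.9  0.6  0.3] gap 0.604 xy [ 0.4316 -0.0133  0.0733] q7 0.14
```

```bash
python3 -m crank '[[[0,0,0,0,0.7],[0,0,0,0,0.7],[0,0,0,0,0.7],[0,0,0,0,0.7],[0,0,0,0,0.7]]]' 40 >/dev/null; python3 st.py
python3 -m crank '[[[0,0,0,6,0.7],[0,0,0,12,0.7],[0,0,0,15,0.7],[0,0,0,15,0.7],[0,0,0,15,0.7]]]' >/dev/null; python3 avg.py
python3 -m crank '[[[0,0,0,5,0.7],[0,0,0,10,0.7],[0,0,0,15,0.7],[0,0,0,15,0.7],[0,0,0,15,0.7]]]' >/dev/null; python3 avg.py
```

```text
t12.95 yaw 77.62 mz -0.025 F [ 0.4 -0.7  5.4] gap 0.458 xy [ 0.4322 -0.0135  0.0736] q7 0.14
t13.85 yaw 62.63 mz avg 0.018 +- 0.006 [0.7 0.1 6. ]
t14.75 yaw 47.62 mz avg -0.022 +- 0.009 [-0.3  0.4  7. ]
```

```bash
python3 -m crank '[[[0,0,0,4,0.7],[0,0,0,8,0.7],[0,0,0,8,0.7],[0,0,0,8,0.7],[0,0,0,8,0.7]]]' >/dev/null; python3 avg.py
python3 -m crank '[[[0,0,0,7,0.7],[0,0,0,14,0.7],[0,0,0,14,0.7],[0,0,0,14,0.7],[0,0,0,14,0.7]]]' >/dev/null; python3 avg.py
python3 -m crank '[[[0,0,0,4,0.7],[0,0,0,8,0.7],[0,0,0,8,0.7],[0,0,0,8,0.7],[0,0,0,8,0.7]]]' >/dev/null; python3 avg.py
```

```text
t15.65 yaw 39.64 mz avg 0.062 +- 0.008 [-0.7  0.6  6.9]
t16.55 yaw 25.57 mz avg -0.169 +- 0.007 [-0.7 -0.   6.3]
t17.45 yaw 17.63 mz avg -0.012 +- 0.007 [-0.9 -0.1  6.9]
```

```bash
python3 -m crank '[[[0,0,0,6,0.7],[0,0,0,12,0.7],[0,0,0,18,0.7],[0,0,0,24,0.7],[0,0,0,30,0.7]]]' >/dev/null; python3 st.py
python3 -m crank '[[[0,0,0,6,0.7],[0,0,0,12,0.7],[0,0,0,18,0.7],[0,0,0,24,0.7],[0,0,0,30,0.7]]]' >/dev/null; python3 avg.py;python3 st.py
```

```text
t17.95 yaw -12.59 mz 0.167 F [-0.8  1.2  6.5] gap 0.455 xy [ 0.4317 -0.0128  0.0736] q7 -0.88
t18.85 yaw -42.34 mz avg 0.001 +- 0.015 [0.3 2.4 7.8]
t18.85 yaw -42.34 mz -0.035 F [0.3 2.4 7.8] gap 0.455 xy [ 0.4318 -0.0125  0.0736] q7 -1.27
```

```bash
python3 -m crank '[[[0,0,0,0,0.4],[0,0,0,0,0.38],[0,0,0,0,0.38],[0,0,0,0,0.38],[0,0,0,0,0.38]]]' >/dev/null; python3 avg.py;python3 st.py
python3 -m crank '[[[0,0,-0.005,0,0.38],[0,0,-0.02,0,0.38],[0,0,-0.05,0,0.38],[0,0,-0.08,0,0.38],[0,0,-0.08,0,0.38]]]' >/dev/null;python3 st.py
python3 - <<'E'
from h import *
r.read_camera('wrist');r.read_camera('wrist');T=pose();p,d=r.read_camera('wrist');np.savez('pics/w5.npz',p=p,d=d,T=T)
cv2.imwrite('pics/w5.png',p[:,:,::-1])
E
```

```text
t19.75 yaw -42.37 mz avg -0.002 +- 0.010 [-0.  -0.6 -0. ]
t19.75 yaw -42.37 mz -0.021 F [-0.  -0.6 -0. ] gap 0.618 xy [ 0.4316 -0.0133  0.0733] q7 -1.27
t20.25 yaw -42.37 mz 0.002 F [ 0.3  0.6 -0.2] gap 0.621 xy [ 0.4335 -0.0141  0.1563] q7 -1.47
```

View pics/w5.png

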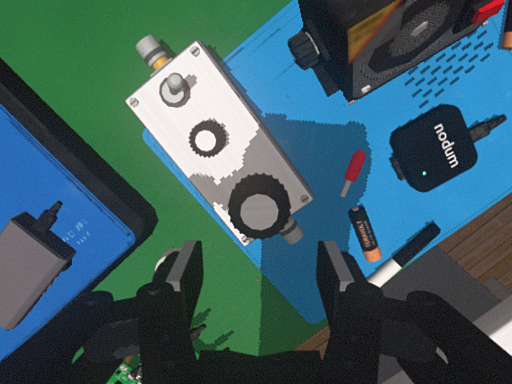

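```bash
python3 -m crank '[[[0,0,0,-8,0.6],[0,0,0,-16,0.9],[0,0,0,-24,1],[0,0,0,-32,1],[0,0,0,-40,1]]]' >/dev/null; 
python3 -m crank '[[[0,0,0,-8,1],[0,0,0,-16,1],[0,0,0,-24,1],[0,0,0,-32,1],[0,0,0,-40,1]]]' >/dev/null; 
python3 -m crank '[[[0,0,0,-8,1],[0,0,0,-16,1],[0,0,0,-24,1],[0,0,0,-32,1],[0,0,0,-40,1]]]' >/dev/null; python3 st.py
python3 -c "
from h import *
print(delta((.5243,-.0546,.155)))"
```

```text
t21.90 yaw 77.95 mz -0.012 F [-0.3 -0.2  0.6] gap -0.001 xy [ 0.4306 -0.0132  0.1523] q7 0.08
[-0.0209  0.1002 -0.003 ]
```

```bash
python3 -m crank '[[[-0.005,0.025,0,-2,1],[-0.010,0.05,0,-4,1],[-0.015,0.075,0,-6,1],[-0.0209,0.1,0,-6.5,1],[-0.0209,0.1,0,-6.5,1]]]' >/dev/null;  python3 st.py
python3 - <<'E'
from h import *
r.read_camera('wrist');r.read_camera('wrist');T=pose();p,d=r.read_camera('wrist');np.savez('pics/w6.npz',p=p,d=d,T=T)
cv2.imwrite('pics/w6.png',p[:,:,::-1]);print(delta((.5243,-.0546,.087)),pose()[:3,3])
E
```

```text
t22.40 yaw 84.00 mz -0.055 F [ 0.2 -0.7 -0.1] gap 0.001 xy [ 0.5271 -0.0571  0.1522] q7 0.22
[0.0002 0.0013 0.0651] [ 0.52321938 -0.05472677  0.15212121]
```

View pics/w6.png

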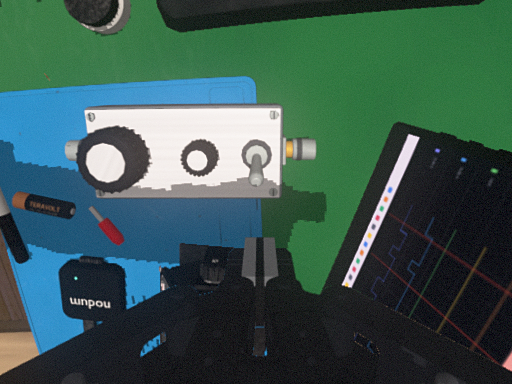

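```bash
python3 - <<'E'
from h import *
T=np.load('pics/w6.npz')['T']
print(ray('wrist',[(256,179)],.076,T),ray('wrist',[(256,152)],.048,T), ray('wrist',[(107,158.5)],.07,T))
E
python3 -m crank '[[[0,0.001,0.02,0,1],[0,0.001,0.04,0,1],[0,0.001,0.055,0,1],[0,0.001,0.065,0,1],[0,0.001,0.065,0,1]]]' >/dev/null;  python3 st.py
python3 - <<'E'
from h import *
r.read_camera('wrist');r.read_camera('wrist');T=pose();p,d=r.read_camera('wrist');np.savez('pics/w7.npz',p=p,d=d,T=T)
cv2.imwrite('pics/w7.png',p[:,:,::-1]);print(T[:3,3])
E
```

```text
[[ 0.52327348 -0.03139894  0.076     ]] [[ 0.5241133  -0.02006829  0.048     ]] [[ 0.43315434 -0.01055699  0.07      ]]
t23.05 yaw 84.15 mz -0.041 F [-0.2  0.2 -0.9] gap 0.003 xy [ 0.5241 -0.0546  0.087 ] q7 0.26
[ 0.52559124 -0.05506095  0.08854371]
```

View pics/w7.png

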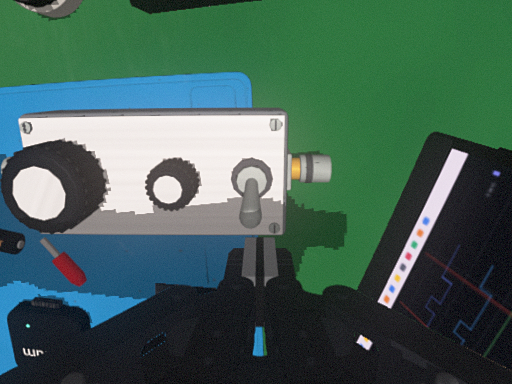

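```bash
python3 -m crank '[[[0.003,-0.003,0,0,1],[0.007,-0.003,0,0,1],[0.010,-0.003,0,0,1],[0.013,-0.003,0,0,1],[0.016,-0.003,0,0,1]]]' >/dev/null;  python3 st.py
python3 -m crank '[[[0.003,0,0,0,1],[0.006,0,0,0,1],[0.008,0,0,0,1],[0.008,0,0,0,1],[0.008,0,0,0,1]]]' >/dev/null;  python3 st.py
python3 - <<'E'
from h import *
r.read_camera('wrist');T=pose();p,d=r.read_camera('wrist');np.savez('pics/w8.npz',p=p,d=d,T=T)
cv2.imwrite('pics/w8.png',p[:,:,::-1]);print(T[:3,3])
E
```

```text
t23.70 yaw 84.14 mz -0.052 F [ 0.9 -0.3  0.7] gap -0.003 xy [ 0.5246 -0.0387  0.0884] q7 0.23
t24.20 yaw 84.13 mz -0.009 F [-0.1 -0.2 -0. ] gap -0.004 xy [ 0.5252 -0.031   0.0883] q7 0.22
[ 0.52523103 -0.03107214  0.08828214]
```

View pics/w8.png

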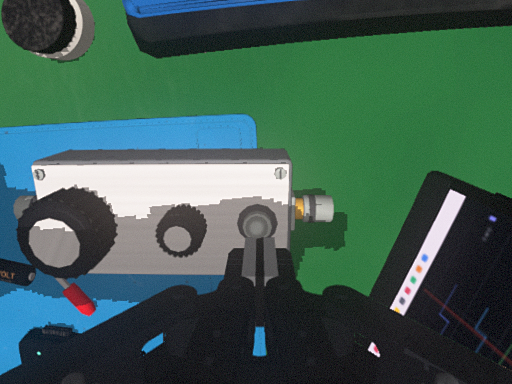

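```bash
python3 -m crank '[[[0.002,0,0,0,1],[0.004,0,0,0,1],[0.006,0,0,0,1],[0.006,0,0,0,1],[0.006,0,0,0,1]]]' >/dev/null;  python3 st.py
python3 - <<'E'
from h import *
r.read_camera('wrist');T=pose();p,d=r.read_camera('wrist');np.savez('pics/w9.npz',p=p,d=d,T=T)
cv2.imwrite('pics/w9.png',p[:,:,::-1]);print(T[:3,3])
E
```

```text
t24.80 yaw 83.91 mz -0.009 F [-0.4 -8.7 -0.7] gap -0.002 xy [ 0.5253 -0.0298  0.0883] q7 0.21
[ 0.52533573 -0.0298221   0.08831545]
```

View pics/w9.png

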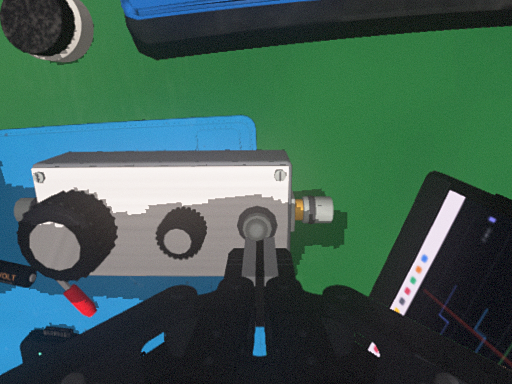

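Run:
```python
from h import *
z=np.load('pics/w9.npz');T=z['T'];pv=np.array([.5243,-.021]);x=np.array([.098,.995])
for a in (-20,-10,0,10,20):
    t=np.radians(a);print(a,project('wrist',[[*(pv+.032*np.sin(t)*x),.047+.032*np.cos(t)]],T))
print(project('wrist',[[*pv,.047]],T))
p=z['p'][180:300,200:320,::-1];cv2.imwrite('pics/w9c.png',cv2.resize(p,None,fx=4.8,fy=4.8,interpolation=cv2.INTER_CUBIC))
p,d=r.read_camera('scene');cv2.imwrite('pics/s9.png',cv2.resize(p[160:260,190:310,::-1],None,fx=5,fy=5,interpolation=cv2.INTER_CUBIC))
```

```text
-20 [[256.42875706 273.58757049]]
-10 [[256.2791592  264.33497231]]
0 [[256.13768914 253.22781653]]
10 [[256.01205889 240.73291588]]
20 [[255.90932089 227.45196731]]
[[256.64571311 223.88103839]]
```

View pics/w9c.png

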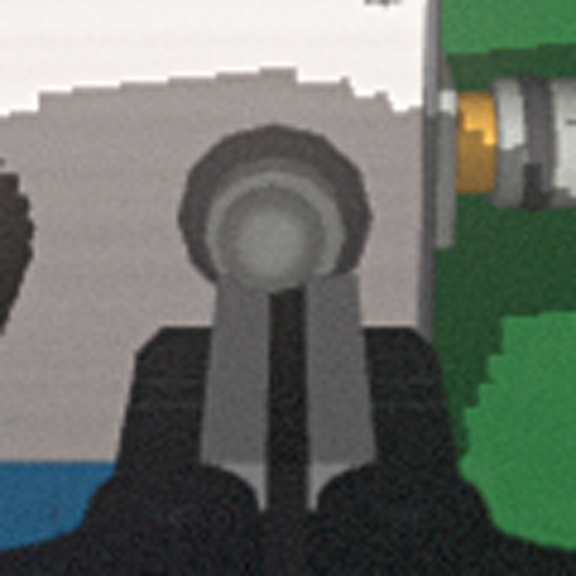

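View pics/s9.png

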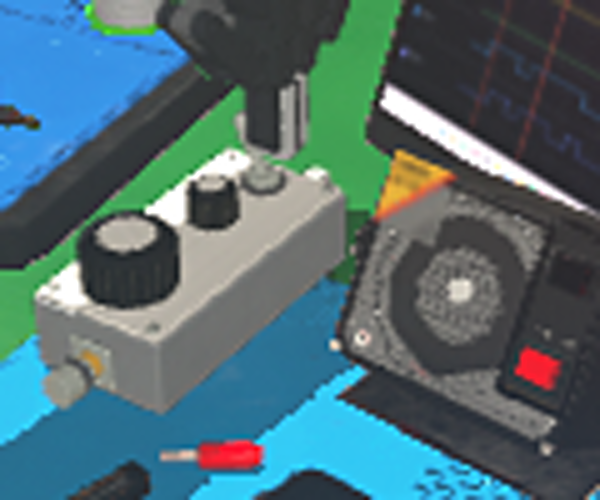

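```bash
python3 -m crank '[[[-0.01,0,0,0,1],[-0.016,0,0,0,1],[-0.016,0,-0.03,0,1],[-0.02,0,-0.07,0,1],[-0.025,0,-0.08,0,1]]]' >/dev/null;  python3 st.py
python3 - <<'E'
from h import *
r.read_camera('wrist');r.read_camera('wrist');T=pose();p,d=r.read_camera('wrist')
cv2.imwrite('pics/w10.png',p[:,:,::-1]);pv=np.array([.5243,-.021]);x=np.array([.098,.995])
for a in (-20,20):
    t=np.radians(a);print(a,project('wrist',[[*(pv+.032*np.sin(t)*x),.047+.032*np.cos(t)]],T))
p,d=r.read_camera('top');cv2.imwrite('pics/t10.png',cv2.resize(p[165:290,180:345,::-1],None,fx=4.7,fy=4.7,interpolation=cv2.INTER_CUBIC))
E
```

```text
t25.45 yaw 84.18 mz -0.020 F [ 0.8 -0.4  0.8] gap 0.002 xy [ 0.5257 -0.0499  0.1719] q7 0.20
-20 [[254.80376604 179.9641604 ]]
20 [[254.52922952 146.52715313]]
```

View pics/w10.png

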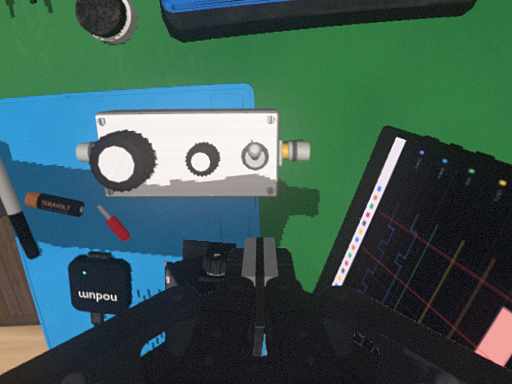

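View pics/t10.png

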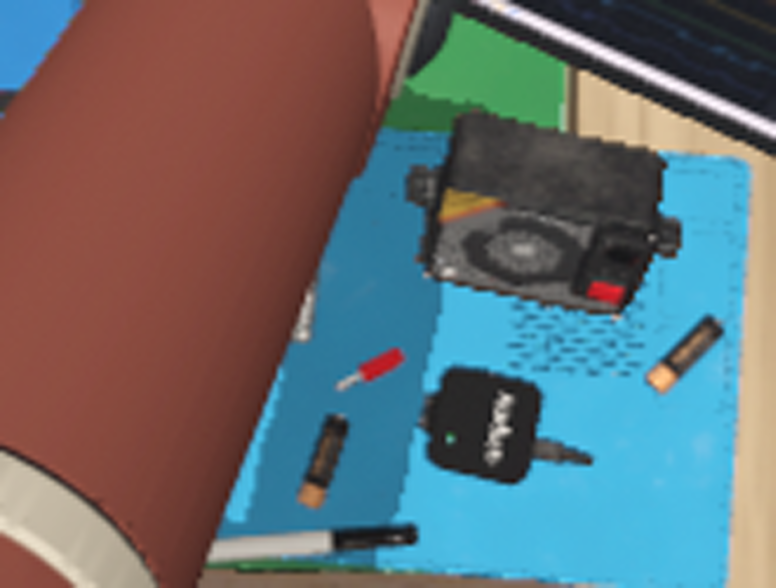

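```bash
python3 -c "
from station import r
print(r.close_job())"
```

```text
the job is handed in; nothing more can be done
None
```

The large knob is wound back to its stop and set four clicks forward, and the lever is thrown over to in line. I handed the job in at about 26 s of the 72 s. The system reported no verdict.

- **End stop:** I turned the gripped knob anticlockwise in small steps until the resistance rose steadily to an average of 0.385 N m. No click takes more than 0.2 N m, so this was the stop, and it is below the 0.6 N m limit. I then backed off 20° and let go, so the knob could settle in its first notch.
- **Four clicks:** I gripped it again and turned it 120° clockwise. The torque was near zero at 30°, 60° and 120°, as it should be in a notch, and about 0 when I let go. The knob has no pointer, so the count rests on the tool angle and torque, not on a picture. The early torque readings, on the way to the stop, were noisy and did not follow the click pattern cleanly. One reading after 90° also showed 0.17 N m, but it was taken while the tool was still moving.
- **Lever:** I pushed it over with the closed fingertips until it met resistance (about 9 N) and then backed away. In the last wrist picture its end is within 2 pixels of where it should be when in line.
- **Bystanders:** In the last pictures, battery_2 is where it started. The jar looks undisturbed, but I did not measure it. The small knob was never touched, and the arm stood clear of everything with no contact force.

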